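# Hang the wrist-strap monitor on the spring stud of the sloping board

## Robot

A 6-joint arm with a two-finger parallel gripper is mounted at the origin on the work surface. World frame = base frame: x ahead of the robot, y to its left, z up, the work surface at z = 0. Lengths are in m, angles in rad, forces in N, time in s.
With the tool pointing down it reaches from about 0.35 to 0.775 m from the base axis. Payload 7.3 kg.
Tool frame: the origin (TCP) lies on the centre line of the jaws, within the pads' length; the fingertips stand ahead of it and the grasp point (between the pads) lies 11 mm behind it (robot.nose_length is the z of the fingertips in the tool frame, in m); z points along the fingers, y is the line along which they close (so a half turn about z gives the same grasp; the last joint's range is limited). The gripper opens to 92 mm and grips with 3 to 60 N. Pads are 19 mm wide; open, the fingers measure 130 mm over their backs; the gripper's body (75 mm by 190 mm) begins 47 mm behind the grasp point.
Start: joints at [-1.273, 0.342, 1.524, -0, 1.275, -0.146], TCP at [0.225, -0.474, 0.235] pointing down, gripper open.
Joint ranges: [-2.53, 2.53], [-0.77, 2.02], [0.04, 2.7], [-1, 4.14], [0.28, 2.66], [-3.11, 3.11]. Speed limits (rad/s): [2.57, 2.57, 3.14, 3.14, 3.14, 3.14].

## Interface

Orientations are given as [roll, pitch, yaw] about the fixed x, y, z axes, in that order (R = Rz(yaw) Ry(pitch) Rx(roll)).
In Python, from cell import robot, cams gives the robot as it stands. The module is installed in compiled form; this text tells all that it offers.
- The arm moves only by the tool carry_out, never from a script. Its argument "deltas" is a list of rows, each a list of 7 numbers: the shift along the tool's x, y, z in cm, then the turn, a rotation vector about the tool's x, y, z in rad, then the opening, from 0 (shut) to 1 (fully open). A call has exactly 8 rows; each row shifts and turns the commanded pose from where the row before left it, along the tool's axes as they then stand; what a row does not reach is not made up. A row lasts 1/12 s, in which the tool goes at most 41.7 mm and 7.16 degrees, less where a joint would pass 70% of its speed; a pose out of reach is approached as far as the arm can. A call is refused whole if a number of a shift passes 4.17 or a number of a turn 0.125, either way. A call with a gripper value outside its range is refused whole. The fingers move at their own pace and stop on an object; "force" is the grip in N (left out, the last holds). Time passes only in rows, so rows that do not move let the fingers close, or fill a call up. It gives the time, the measured TCP pose, the force, the opening and the grip force at its end, in the units of the state.
- robot.observe(): the state, without advancing time (a new reading comes with each control period).
- cams.read_camera(name): name is "side" or "top"; returns a dict with "image" (384x512x3 uint8, blue, green, red), "depth" (384x512 float32, m along the optical axis (not along the pixel's ray), 0 where there is no reading), "fx", "fy", "cx", "cy" (pixels), "world_to_cam" (4x4, takes a point from world to camera coordinates). Camera axes: x right, y up, looking along -z (the intrinsics and any distortion apply to the point x, -y, -z); pixel columns grow to the right and rows downward; lengths in m; the calibration is good to about 2 mm. A picture is of the moment at which its call begins.
- robot.hand_in(): hands the job in; it is judged then, once.
The state is a dict: "time": time; "qpos": joint angles; "qvel": joint speeds; "joint_efforts": joint torques, N m; "tool_pos": TCP position; "tool_rot": TCP orientation; "contact_force": force on the tool from outside, world axes, zero at the start; "torque": the same for the moment, N m; "opening": finger opening in m; "grip_force": force on a finger pad.
Only numpy, scipy, OpenCV 4.12 (cv2) and the standard library are available. Lean on these libraries where they do the work, as an engineer would, in place of code of your own. Each camera call takes 0.05 s, during which the arm holds its last target. There are 200 camera calls.

## Task

Hang the small grey wrist-strap monitor on the sloping board: lower its back plate flat onto the board so that the wide opening of its keyhole drops over the steel stud's head, then draw it straight down the slope until the stud is at the slot's end and wedged tight, and let go, leaving it straight. The stud is not exactly where measured, so feel for it, pressing the monitor on board or stud gently (never over 45 N), and leave everything else where it is.

Things in the scene. Friction and masses are not known exactly. Their poses are not given: they have to be found in the camera images.
- monitor: Steel back plate 130 x 70 x 4 mm (x, y, z) carrying a grey box; about 0.3 kg. Origin: centre of the plate's underside; x towards its keyhole end (goes up the slope), z out of its top. Box: 62 mm along x, 44 mm along y (grip across these), centre x = -30 mm, top 46 mm above the underside. Starts flat on the bench left or right of the board, keyhole end roughly away from the robot.
- hole (a point): On the monitor, underside of the plate, x = 21 mm, y = 0: middle of the keyhole's wide opening, which is 21 mm wide (y) and runs from x = 7 to 31 mm; between x = 31 and 37 mm 45-degree shoulders narrow it to the slot, 9 mm wide, which ends at x = 49 mm. Axes as the monitor's.
- slot_end (a point): On the monitor, underside of the plate, x = 46 mm, y = 0: where the stud's axis lies when the slot's end rests on the shank. Beside the slot stand two steel wedge rails, rising from the plate's top at x = 42 mm to 3 mm above it at x = 51 mm, then level to x = 57 mm. Axes as the monitor's.
- box_mid (a point): On the monitor, inside the grey box on its middle line, 25 mm above the plate's underside (x = -30 mm, y = 0, z = 25 mm in the monitor's frame).
- face: Face of the white board, 180 mm wide, 220 mm along the slope, 0.38 rad, low side to the robot; rubber-mounted (12 N per mm, at most 3 mm). Origin: on the face, nominal stud place, 65 mm from the upper edge. x up the slope, y across, z out of the face. The real stud is up to 5 mm off in x, 9 mm in y. Plate stopped by its head: 5 to 9 mm off the face; over it: 0.
- stud (a joint): Spring stud: shank 6 mm thick; head 16 mm diameter, underside 5 mm and top 9 mm above the face. Value: m drawn out, 0 at rest, limits -0.003 (pushed in) and 0.004, 2.5 N/mm; sideways it gives at 8 N/mm, 3 mm at most. Rails lift it from 8 mm before the slot's end, to about 0.0016 at home. Drawing down is nearly free, then to about 10 N while wedging, then steep at the slot's end.
- board: The whole sloping board with its aluminium frame and stud, fixed on the bench. Origin on the bench top under the middle of the board.
- dispenser: Bystander: blue tape dispenser base 150 x 85 mm with two upright yellowish rolls, 70 mm tall in all, origin at its underside; on the other side of the board from the monitor.
- ruler: Bystander: steel ruler bar 150 x 25 x 6 mm lying behind the board, origin at its underside.
- cup: Bystander: white plastic cup, 72 mm diameter, 80 mm tall, near the robot on its right, origin at its underside.
Things that resemble listed ones, but are neither listed nor needed, are in the scene too. There is more than one size of the monitor; the job needs the larger.

How it is judged:
By the outcome, as a careful person would: the job done as asked, in the order asked, and still so for the second after the job is handed in, with the robot touching nothing.
It also fails if it takes over 64 s, if anything falls off the work surface, if the arm or the gripper's body presses on something with over 40 N, if the wrist force passes 120 N, or if a joint passes its speed limit or range.

## Working session

There is one attempt and no reset: what is moved stays moved. The work goes in short steps, Python scripts to look and compute and a tool call to move; the robot and the scene stay as the last step left them, time stands still between calls to the robot, and variables do not carry over. Pictures are saved under pics/ and viewed, at most 10 in all, crops included, and the job is handed in when it is done.

Besides the shell and the picture viewer there is one more tool, called after ">>>" in YAML: its name, and indented under it one key for each argument. carry_out: Moves the arm, as the interface text tells. Its arguments: {"type":"object","properties":{"deltas":{"type":"array","items":{"type":"array","items":{"type":"number"}}},"force":{"type":"number"}},"required":["deltas"]}

```bash
mkdir -p pics; cat > h.py <<'E'
import numpy as np, cv2
from cell import robot, cams
from scipy.spatial.transform import Rotation as R
def grab(n,save=None):
    d=cams.read_camera(n)
    if save: cv2.imwrite('pics/'+save,d['image'])
    np.savez('last_'+n+'.npz',**d)
    return d
def load(n): return dict(np.load('last_'+n+'.npz'))
def cloud(d):
    v,u=np.mgrid[0:384,0:512]; z=d['depth'].astype(float)
    x=(u-d['cx'])/d['fx']*z; y=(v-d['cy'])/d['fy']*z
    P=np.stack([x,-y,-z,np.ones_like(z)],-1)
    W=P@np.linalg.inv(d['world_to_cam']).T
    W[z==0]=np.nan
    return W[...,:3]
def st():
    s=robot.observe()
    print('t',round(s['time'],2),'p',np.round(s['tool_pos'],4),'rpy',np.round(s['tool_rot'],3),'F',np.round(s['contact_force'],1),'M',np.round(s['torque'],2),'open',round(s['opening'],4),'g',round(s['grip_force'],1))
    return s
E
python3 - <<'E'
from h import *
s=st(); print(s['tool_rot'],robot.nose_length)
for n in('side','top'):
    d=grab(n,n+'0.png'); print(n,d['fx'],d['fy'],d['cx'],d['cy'],[k for k in d],np.round(np.linalg.inv(d['world_to_cam']),3).tolist())
E
```

```text
t 0.0 p [ 0.2253 -0.4738  0.2341] rpy [-3.14  -0.     0.444] F [0.9 0.1 0.1] M [-0.01 -0.03 -0.02] open 0.0917 g 0.0
[-3.14009660e+00 -1.87466254e-04  4.43843815e-01] 0.008
side 362.9827507058819 362.9827507058819 250.16914081730104 188.00959504640196 ['image', 'depth', 'fx', 'fy', 'cx', 'cy', 'world_to_cam'] [[-0.753, 0.368, -0.546, 0.008], [-0.658, -0.45, 0.604, 0.558], [-0.024, 0.814, 0.581, 0.632], [0.0, 0.0, 0.0, 1.0]]
top 347.49223904622045 347.49223904622045 258.3143873807533 197.985156244329 ['image', 'depth', 'fx', 'fy', 'cx', 'cy', 'world_to_cam'] [[-0.003, 1.0, -0.018, 0.486], [-1.0, -0.003, 0.019, 0.017], [0.019, 0.018, 1.0, 1.013], [0.0, 0.0, 0.0, 1.0]]
```

View pics/top0.png

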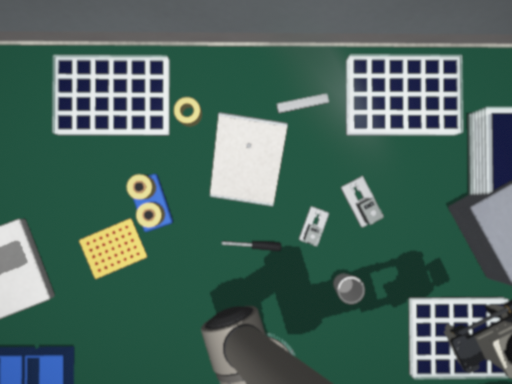

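View pics/side0.png

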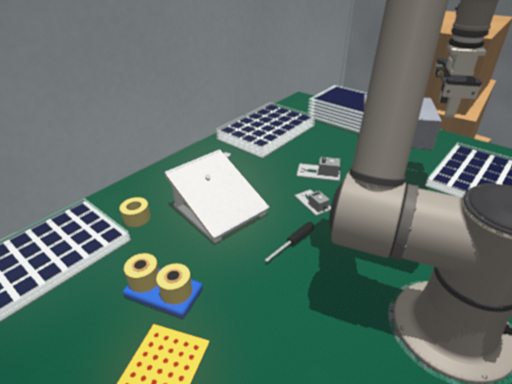

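Top view: there are two candidates for the monitor, the larger at (362,201) and the smaller at (314,226). The board is at (248,160) with its stud at (249,146), the dispenser at (150,200), the ruler at (302,103) and the cup at (350,290). The large one matches the description, so I'll check it in a crop.

```bash
python3 - <<'E'
from h import *
d=load('top'); im=d['image']
a=cv2.resize(im[165:260,285:400],None,fx=5,fy=5,interpolation=cv2.INTER_CUBIC)
cv2.imwrite('pics/mon.png',a)
b=cv2.resize(im[100:215,200:300],None,fx=5,fy=5,interpolation=cv2.INTER_CUBIC)
cv2.imwrite('pics/board.png',b)
W=cloud(d)
print('box',W[205:213,366:376,2].max(), 'bench',np.nanmedian(W[230:250,400:420,2]))
for p in[(362,201),(355,190),(350,185),(370,209),(249,146),(249,170),(225,125),(314,226)]: print(p,np.round(W[p[1],p[0]],4))
# board plane
P=W[120:200,220:275].reshape(-1,3); P=P[np.isfinite(P[:,0])]
for k in range(5):
    c=np.median(P,0) if 0 else P.mean(0); n=np.linalg.svd(P-c,full_matrices=False)[2][2]; n*=np.sign(n[2]); r=(P-c)@n; P=P[abs(r)<max(.002,2*r.std())]
print('plane',c,n,np.arccos(n[2]),r.std(),'yaw upslope',np.arctan2(-n[1],-n[0]))
# larger-monitor points
m=(W[...,2]>0.03)&(W[...,2]<.06)
m2=np.zeros_like(m);m2[180:235,335:390]=1
Q=W[m&m2]; 
rect=cv2.minAreaRect((Q[:,:2]*1000).astype(np.float32)); print('boxrect',rect,np.median(Q[:,2]))
g=im.astype(int); 
white=(g.min(2)>95); 
m3=white&m2|(m&m2)
Q=W[m3]; print(cv2.minAreaRect((Q[:,:2]*1000).astype(np.float32)),m3.sum())
E
```

```text
box 0.05125988517935798 bench -8.360429794018742e-06
(362, 201) [ 0.4946 -0.3003  0.0176]
(355, 190) [ 0.527  -0.2851  0.0016]
(350, 185) [ 0.5414 -0.269   0.0067]
(370, 209) [ 0.4719 -0.3143  0.0438]
(249, 146) [0.6408 0.0243 0.0933]
(249, 170) [0.5801 0.0247 0.0619]
(225, 125) [0.6945 0.0871 0.103 ]
(314, 226) [ 0.4242 -0.1584  0.0328]
plane [0.60686285 0.02966856 0.07023605] [-0.36783344  0.0592789   0.92800031] 0.38178702942744597 0.0012536849111138277 yaw upslope -0.15978308339674344
boxrect ((468.8833312988281, -317.4112548828125), (62.07868194580078, 44.23629379272461), 27.256061553955078) 0.046010971689406766
((491.8556213378906, -304.2032165527344), (142.88327026367188, 67.50177001953125), 34.592437744140625) 1092
```

View pics/mon.png

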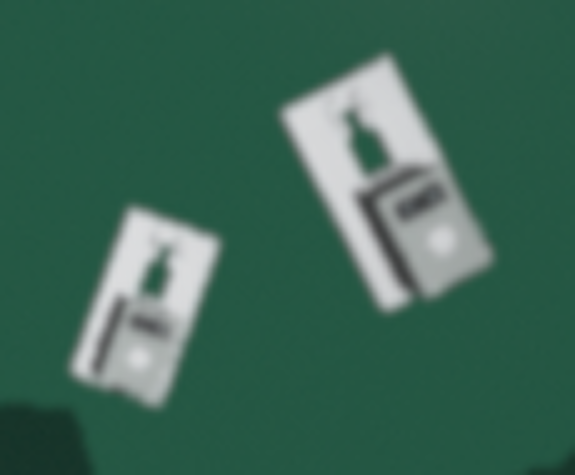

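View pics/board.png

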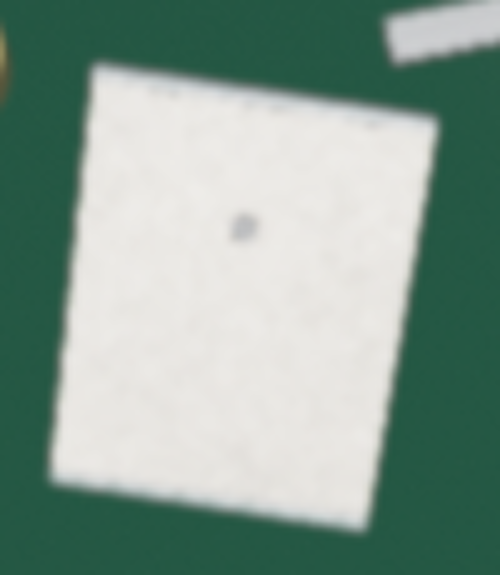

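The crop confirms the choice. The larger monitor is at right, with its keyhole end up at crop (335,85) and its box at (430,235). The depth rectangle of its box measures 62x44 mm. The board corners in its crop are (93,65), (438,118), (367,528) and (50,482), and the stud is at (245,228).

```bash
cat >> h.py <<'E'
def ray(d,u,v,n,c):  # pixel ray with plane n.(p-c)=0
    C=np.linalg.inv(d['world_to_cam']); r=C[:3,:3]@np.array([(u-d['cx'])/d['fx'],-(v-d['cy'])/d['fy'],-1]); o=C[:3,3]
    return o+r*(n@(c-o))/(n@r)
E
python3 - <<'E'
from h import *
d=load('top'); W=cloud(d)
n=np.array([-0.36783344,0.0592789,0.92800031]); c=np.array([0.60686285,0.02966856,0.07023605])
f=lambda p:((p[0]+.5)/5-.5+200,(p[1]+.5)/5-.5+100)
TL,TR,BR,BL=[ray(d,*f(p),n,c) for p in[(93,65),(438,118),(367,528),(50,482)]]
L=np.linalg.norm
print('sizes',L(TL-TR),L(BL-BR),L(TL-BL),L(TR-BR))
y=(TL-TR)+(BL-BR); x=(TL-BL)/L(TL-BL)+(TR-BR)/L(TR-BR); 
print('yaw from y',np.arctan2(-y[0],y[1]),'from x',np.arctan2(x[1],x[0]))
yaw=np.arctan2(-y[0],y[1]); 
z=np.array([-np.sin(.38)*np.cos(yaw),-np.sin(.38)*np.sin(yaw),np.cos(.38)])
X=np.array([np.cos(.38)*np.cos(yaw),np.cos(.38)*np.sin(yaw),np.sin(.38)]);Y=np.cross(z,X)
cen=(TL+TR+BL+BR)/4; cen[2]+=0
o=cen+X*(.110-.065); print('nominal',o,'cen',cen,'z',z,'n',n)
s=ray(d,*f((245,228)),n,c+.008*n); print('stud(top)',s,'in face',(s-o)@X,(s-o)@Y,(s-o)@z)
# side camera: stud crop
e=load('side'); im=e['image']; cv2.imwrite('pics/studside.png',cv2.resize(im[140:250,150:290],None,fx=5,fy=5,interpolation=cv2.INTER_CUBIC))
WS=cloud(e);P=WS[170:215,190:245].reshape(-1,3);P=P[np.isfinite(P[:,0])]
r=(P-c)@n;print('side plane resid',np.median(r))
m=np.zeros((384,512),bool);m[140:190,290:350]=1
Q=WS[m&(WS[...,2]>.04)&(WS[...,2]<.055)];print(len(Q),cv2.minAreaRect((Q[:,:2]*1000).astype(np.float32)))
np.savez('face.npz',n=n,c=c,X=X,Y=Y,z=z,o=o,yaw=yaw)
E
```

```text
sizes 0.18165526260236814 0.1819461832815139 0.23416386752473245 0.23313440240065111
yaw from y -0.149635497038812 from x -0.151722384634909
nominal [0.6451217  0.02440185 0.08565143] cen [0.60379878 0.03063179 0.06896001] z [-0.36677561  0.05529598  0.92866464] n [-0.36783344  0.0592789   0.92800031]
stud(top) [0.64294149 0.02537789 0.09343138] in face 0.0007485517211367316 0.0006401150493581761 0.00807858911668148
side plane resid 0.00042176025621828566
171 ((464.6184387207031, -313.9899597167969), (61.75304412841797, 46.4009895324707), 26.115699768066406)
```

View pics/studside.png

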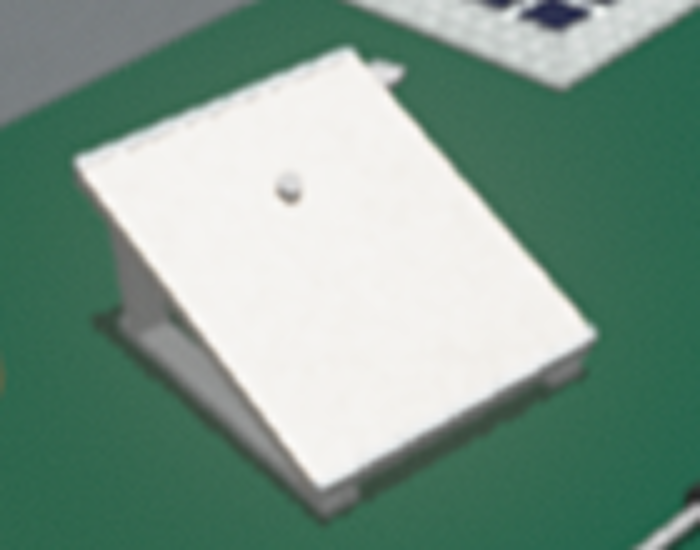

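>>> carry_out:
  deltas:
    - [3,0,0,0,0,-0.032,1]
    - [4,0,0,0,0,0,1]
    - [4,0,0,0,0,0,1]
    - [4,0,0,0,0,0,1]
    - [3,0,0,0,0,0,1]
    - [0,0,0,0,0,0,1]
    - [0,0,0,0,0,0,1]
    - [0,0,0,0,0,0,1]
  force: 45

```text
time: 0.77
tool_pos: [0.3854, -0.3926, 0.2344]
tool_rot: [-3.141, 0.001, 0.476]
contact_force: [0.0, -0.7, -0.5]
opening: 0.0918
grip_force: 0.0
```

```bash
python3 - <<'E'
from h import *
F=np.load('face.npz');e=load('side');d=load('top')
for p in[(289,185),(289,182)]:
  s=ray(e,p[0]/5-.4+150,p[1]/5-.4+140,F['z'],F['c']+.008*F['z']);print(s,(s-F['o'])@F['X'],(s-F['o'])@F['Y'],(s-F['o'])@F['z'])
# height above plane around the stud in both depth images
for q,(r0,r1,c0,c1) in((d,(138,154,241,258)),(e,(168,186,200,216))):
  W=cloud(q)[r0:r1,c0:c1]; h=(W-F['c'])@F['n']; h-=np.nanmedian(h)
  m=h>.004; w=W[m]; print(m.sum(),w.mean(0),np.round(h[m].max(),4)); im=q['image'][r0:r1,c0:c1].sum(2)
  if q is d: print(im)
v=np.array([0.4689,-0.3174,0])-np.array([.3854,-.3926,0]);a=.476
print('to box tool xy', v[0]*np.cos(a)+v[1]*np.sin(a), v[0]*np.sin(a)-v[1]*np.cos(a))
E
```

```text
[0.64054613 0.02933258 0.09217377] -0.0024650506105019774 0.00419351506063977 0.008007925452402273
[0.64194133 0.02793566 0.09280798] -0.0007552200311498163 0.0030201988931019058 0.00800792545240225
31 [0.64306933 0.02499767 0.09365447] 0.012
[[702 700 700 697 697 697 697 697 697 697 697 700 700 697 697 697 697]
 [703 703 700 697 697 697 697 696 697 697 697 697 695 694 694 694 694]
 [703 703 700 697 697 697 696 696 696 694 694 694 694 694 694 692 691]
 [703 700 697 694 694 694 688 684 685 688 691 694 697 696 694 694 693]
 [702 698 694 694 690 682 664 647 650 664 679 691 697 698 697 694 694]
 [698 696 694 691 682 659 622 590 593 617 651 680 694 697 697 697 697]
 [694 694 697 693 674 639 592 571 571 581 625 671 691 695 697 700 700]
 [693 696 697 697 674 627 582 573 570 582 629 672 690 695 699 700 701]
 [694 694 699 697 673 620 575 574 579 597 643 678 691 696 700 700 700]
 [694 694 697 694 671 622 592 594 608 632 659 682 692 697 700 700 697]
 [691 692 694 693 680 658 647 645 653 666 679 689 694 700 700 700 697]
 [694 694 694 694 691 688 682 679 682 689 693 694 697 700 702 700 697]
 [696 694 693 693 695 697 694 691 691 697 697 698 700 700 700 698 697]
 [697 696 694 691 694 694 694 694 694 696 699 700 700 700 700 698 697]
 [697 697 692 691 691 694 695 694 694 696 698 700 700 700 699 697 697]
 [697 697 694 689 689 692 697 697 697 697 697 700 700 700 699 699 698]]
24 [0.63852612 0.03019686 0.09258936] 0.0117
to box tool xy 0.10867642620704518 -0.028578390207719073
```

>>> carry_out:
  deltas:
    - [2.7,-0.7,0,0,0,0,1]
    - [2.7,-0.7,0,0,0,0,1]
    - [2.7,-0.7,4,0,0,0,1]
    - [2.6,-0.7,4,0,0,0,1]
    - [0,0,4,0,0,0,1]
    - [0,0,4,0,0,0,1]
    - [0,0,1.5,0,0,0,1]
    - [0,0,0,0,0,0,1]

```text
time: 1.43
tool_pos: [0.4591, -0.3229, 0.0667]
tool_rot: [-3.133, 0.003, 0.474]
contact_force: [-0.0, -0.2, -0.8]
opening: 0.092
grip_force: 0.0
```

```bash
python3 - <<'E'
from h import *
st()
a=grab('top');b=grab('side')
A=cv2.resize(a['image'][165:260,310:410],(500,475),interpolation=cv2.INTER_CUBIC)
B=cv2.resize(b['image'][110:205,270:330+40],(500,475),interpolation=cv2.INTER_CUBIC)
cv2.imwrite('pics/pre.png',np.vstack([A,B])[:, :] if 0 else cv2.resize(np.hstack([A,B]),(800,380)))
E
```

```text
t 1.43 p [ 0.4591 -0.3229  0.0667] rpy [-3.133e+00  3.000e-03  4.740e-01] F [-0.  -0.2 -0.8] M [-0.05  0.01 -0.02] open 0.092 g 0.0
```

View pics/pre.png

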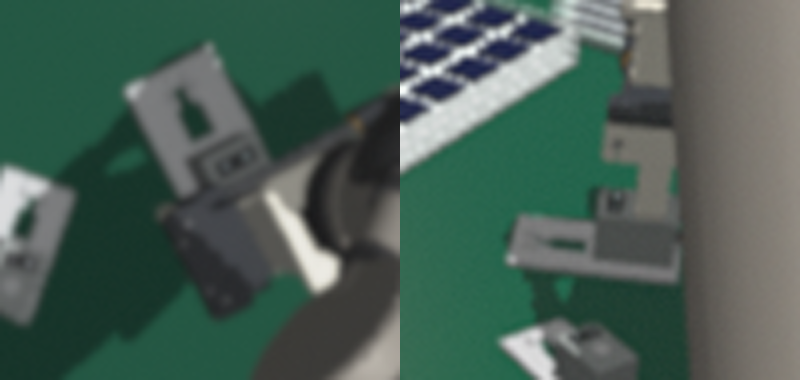

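The views show the gripper over the box (left panel (235,160), right panel (640,200)). The fingers still sit about 10 mm short of the box centre along x.

>>> carry_out:
  deltas:
    - [0.4,-0.1,0,0,0,0,1]
    - [0.3,-0.1,0,0,0,0,1]
    - [0,0,0,0,0,0,1]
    - [0,0,0,0,0,0,1]
    - [0,0,0,0,0,0,1]
    - [0,0,0,0,0,0,1]
    - [0,0,0,0,0,0,1]
    - [0,0,0,0,0,0,1]

```text
time: 2.2
tool_pos: [0.4677, -0.3189, 0.071]
tool_rot: [3.141, 0.0, 0.476]
contact_force: [0.5, 0.7, -0.8]
opening: 0.0917
grip_force: 0.0
```

>>> carry_out:
  deltas:
    - [0,-0.2,1.5,0,0,0,1]
    - [0,0,1.5,0,0,0,1]
    - [0,0,1.4,0,0,0,1]
    - [0,0,1.0,0,0,0,1]
    - [0,0,0,0,0,0,1]
    - [0,0,0,0,0,0,1]
    - [0,0,0,0,0,0,1]
    - [0,0,0,0,0,0,1]

```text
time: 2.87
tool_pos: [0.4673, -0.3175, 0.0179]
tool_rot: [3.14, -0.001, 0.476]
contact_force: [-0.5, 0.5, -0.1]
opening: 0.0919
grip_force: 0.0
```

>>> carry_out:
  deltas:
    - [0,0,0,0,0,0,0.35]
    - [0,0,0,0,0,0,0.35]
    - [0,0,0,0,0,0,0.35]
    - [0,0,0,0,0,0,0.35]
    - [0,0,0,0,0,0,0.35]
    - [0,0,0,0,0,0,0.35]
    - [0,0,0,0,0,0,0.35]
    - [0,0,0,0,0,0,0.35]

```text
time: 3.53
tool_pos: [0.4668, -0.3171, 0.017]
tool_rot: [3.141, 0.0, 0.476]
contact_force: [0.4, 0.6, -1.4]
opening: 0.0436
grip_force: 45.0
```

>>> carry_out:
  deltas:
    - [0,0,-1,0,0,0,0.35]
    - [0,0,-2.5,0,0,0,0.35]
    - [0,0,-3.5,0,0,0,0.35]
    - [0,0,-3.5,0,0,0,0.35]
    - [0,0,-3.5,0,0,0.1,0.35]
    - [0,0,-2,0,0,0.1,0.35]
    - [0,0,0,0,0,0.1,0.35]
    - [0,0,0,0,0,0.1,0.35]

```text
time: 4.2
tool_pos: [0.4672, -0.3174, 0.1794]
tool_rot: [3.139, -0.002, 0.071]
contact_force: [-1.0, -0.7, -3.2]
opening: 0.0434
grip_force: 45.0
```

>>> carry_out:
  deltas:
    - [0,0,0,0,0,0.1,0.35]
    - [0,0,0,0,0,0.1,0.35]
    - [0,0,0,0,0.09,0,0.35]
    - [0,0,0,0,0.1,0,0.35]
    - [0,0,0,0,0.1,0,0.35]
    - [0,0,0,0,0.09,0,0.35]
    - [0,0,0,0,0,0,0.35]
    - [0,0,0,0,0,0,0.35]

```text
time: 4.87
tool_pos: [0.4657, -0.3168, 0.1771]
tool_rot: [-3.14, -0.377, -0.126]
contact_force: [0.3, -0.3, -2.3]
opening: 0.044
grip_force: 45.0
```

```bash
cat >> h.py <<'E'
F=np.load('face.npz')
Rt=np.stack([F['X'],-F['Y'],-F['z']],1)
def togo(pt):  # deltas in current tool axes (cm), rotvec in tool axes
    s=st(); Rc=R.from_euler('xyz',s['tool_rot']).as_matrix()
    print('shift cm (current tool axes)',np.round(100*Rc.T@(pt-s['tool_pos']),2),'(target axes)',np.round(100*Rt.T@(pt-s['tool_pos']),2),'rot',np.round(R.from_matrix(Rc.T@Rt).as_rotvec(),3))
s0=np.array([0.6459,0.0250,0.0860])
def tgt(h,dx=0,dy=0): return s0+(-.051+dx)*F['X']+dy*F['Y']+(.017+h)*F['z']
E
python3 -c "
from h import *
togo(tgt(.05))"
```

```text
t 4.87 p [ 0.4657 -0.3168  0.1771] rpy [-3.14  -0.377 -0.126] F [ 0.3 -0.3 -2.3] M [ 0.09  0.46 -0.  ] open 0.044 g 45.0
shift cm (current tool axes) [  4.16 -36.34   6.83] (target axes) [  3.34 -36.49   6.48] rot [-0.01   0.003  0.022]
```

>>> carry_out:
  deltas:
    - [0,0,0,-0.01,0.003,0.022,0.35]
    - [0.5,-2.5,0,0,0,0,0.35]
    - [0.5,-3.5,0,0,0,0,0.35]
    - [0.5,-3.5,0,0,0,0,0.35]
    - [0.5,-3.5,0,0,0,0,0.35]
    - [0.5,-3.5,0,0,0,0,0.35]
    - [0.5,-3.5,0,0,0,0,0.35]
    - [0.4,-3.5,0,0,0,0,0.35]

```text
time: 5.53
tool_pos: [0.5342, -0.0876, 0.1904]
tool_rot: [3.139, -0.383, -0.147]
contact_force: [0.4, -0.8, -2.7]
opening: 0.0438
grip_force: 45.0
```

>>> carry_out:
  deltas:
    - [0,-3.5,0,0,0,0,0.35]
    - [0,-3.5,0,0,0,0,0.35]
    - [0,-3.5,1,0,0,0,0.35]
    - [0,-2.0,1.5,0,0,0,0.35]
    - [0,0,1.5,0,0,0,0.35]
    - [0,0,1.5,0,0,0,0.35]
    - [0,0,1,0,0,0,0.35]
    - [0,0,0,0,0,0,0.35]

```text
time: 6.2
tool_pos: [0.5754, 0.0311, 0.1271]
tool_rot: [3.139, -0.379, -0.147]
contact_force: [-1.4, -0.3, -3.8]
opening: 0.0436
grip_force: 45.0
```

```bash
python3 - <<'E'
from h import *
togo(tgt(.05))
a=grab('top');b=grab('side')
A=cv2.resize(a['image'][90:215,180:311],None,fx=4,fy=4,interpolation=cv2.INTER_CUBIC)
B=cv2.resize(b['image'][125:250,150:281],None,fx=4,fy=4,interpolation=cv2.INTER_CUBIC)
cv2.imwrite('pics/hover.png',cv2.resize(np.hstack([A,B]),(800,381)))
E
```

```text
t 6.2 p [0.5754 0.0311 0.1271] rpy [ 3.139 -0.379 -0.147] F [-1.4 -0.3 -3.8] M [ 0.11  0.49 -0.01] open 0.0436 g 45.0
shift cm (current tool axes) [-0.07 -0.45 -0.26] (target axes) [-0.07 -0.45 -0.26] rot [0.001 0.001 0.002]
```

View pics/hover.png

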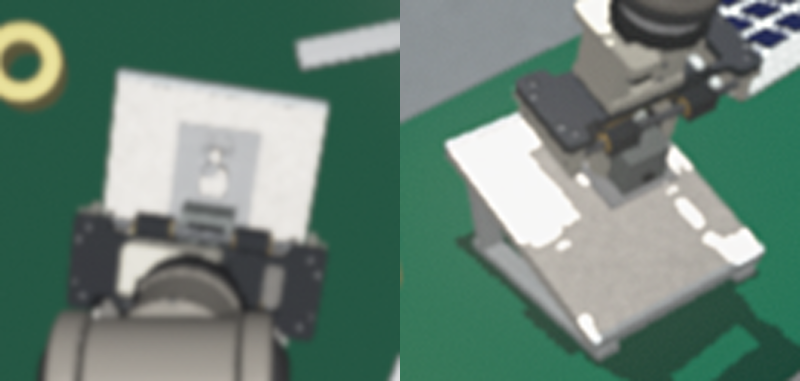

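The hover view shows the plate's keyhole end at (178,122)-(260,130), the hole at (213,182) and the slot at (216,155). The monitor sits straight in the jaws. I'll go lower, settle and measure it against the stud.

>>> carry_out:
  deltas:
    - [0,-0.2,0.5,0,0,0,0.35]
    - [-0.1,-0.2,0.7,0,0,0,0.35]
    - [0,0,0.7,0,0,0,0.35]
    - [0,0,0.5,0,0,0,0.35]
    - [0,0,0.3,0,0,0,0.35]
    - [0,0,0,0,0,0,0.35]
    - [0,0,0,0,0,0,0.35]
    - [0,0,0,0,0,0,0.35]

```text
time: 6.97
tool_pos: [0.585, 0.0332, 0.1037]
tool_rot: [3.14, -0.383, -0.148]
contact_force: [0.4, -0.3, -3.3]
opening: 0.0442
grip_force: 45.0
```

```bash
python3 - <<'E'
from h import *
togo(tgt(.02))
a=grab('top');b=grab('side'); W=cloud(a)
cv2.imwrite('pics/low.png',cv2.resize(a['image'][105:180,215:285],None,fx=8,fy=8,interpolation=cv2.INTER_CUBIC))
w=(W-F['c'])@F['n']
sub=w[115:160,225:275]; print(np.round(sub[::3,::3]*1000).astype(int))
E
```

```text
t 6.97 p [0.585  0.0332 0.1037] rpy [ 3.14  -0.383 -0.148] F [ 0.4 -0.3 -3.3] M [0.11 0.46 0.05] open 0.0442 g 45.0
shift cm (current tool axes) [-0.05 -0.1   0.22] (target axes) [-0.05 -0.1   0.22] rot [ 0.001 -0.003  0.001]
[[   0    6   -1   -3  -11 -114 -120 -116 -117 -113 -116 -120 -119 -123
  -118 -122 -118]
 [   0    2    0   -2   -3    2    0    3    1   -2   -5  -16 -118 -115
  -115 -116 -115]
 [   2    2    1    0   -2    1   -3    2    3    2   -2    1    2    0
     2    3   -5]
 [   0   -3    2    2   -1    1   -1   -2    1   -1   -2   -1    1    2
     3    1    1]
 [  -1    2    0   -1    0    2    0    0    1   -3    1    1    1    0
    -4   -1    0]
 [   1    1   -1   -1    1   23   28   27   23   28   27   23    2    1
     3    0    1]
 [  -1    3    0   -1   26   24   24   27   25   26   30   24   28   24
    -4    1   -1]
 [  -2    2   -3   -2   25   27   26   30    1   -1   30   27   27   -1
     0    0   -1]
 [   2    0    0   -2   24   24   27   26    1   26   26   26   27    0
    -1    0   -2]
 [   1    0    2   -1   26   27   24    1   10    0   22   28   26   -1
     1    1    1]
 [   2   -2    3   -3   27   25   24   12   10   -1   27   23   27   -1
    -2    3    2]
 [   0   -1    0   -2   28   27   25    0   -4   -2   28   27   26    4
     0    0    1]
 [   1   -3   -1    2   27   25   26   25   24   -2   26   26   23   -1
    -1   -1   -1]
 [   1   -1   -1   -1   24   45   42   37   31   28   24   24   22    1
    -2    1    3]
 [ 116  112  107  102   25   67   65   64   60   58   54   25    2   -1
     0    2   -1]]
```

View pics/low.png

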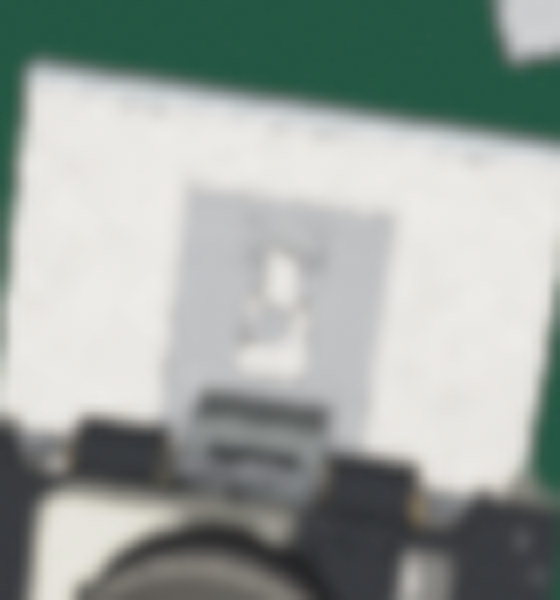

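The low view shows the plate's upper edge from crop (188,188) to (392,212), the hole at (275,335) and the stud head grey inside it at about (265,322). I'll compute the numbers from depth and edges.

```bash
python3 - <<'E'
from h import *
a=load('top'); n=F['z']
h=.0262
f=lambda p:((p[0]+.5)/8-.5+215,(p[1]+.5)/8-.5+105)
co=lambda P:np.round(1000*np.array([(P-s0)@F['X'],(P-s0)@F['Y'],(P-s0)@n]),1)
for nm,p in dict(TL=(188,188),TR=(392,212),L1=(168,350),R1=(370,400)).items():
  print(nm,co(ray(a,*f(p),n,s0+h*n)))
W=cloud(a); w=(W-s0)@n; m=np.zeros_like(w,bool); m[125:152,228:272]=1
m&=(w>.018)&(w<.033); Q=W[m]; x=(Q-s0)@F['X'];y=(Q-s0)@F['Y']
print('top edge x',np.sort(x)[-12:]*1000)
for lo in(10,18,26,34):
  k=(x*1000>lo)&(x*1000<lo+8); print(lo,1000*y[k].min(),1000*y[k].max())
k=x<.035
print('median y',(y[k].max()+y[k].min())/2)
W2=cloud(a)[138:152,241:256]; hh=(W2-s0)@n; mm=(hh>.007)&(hh<.016); print('stud pts',mm.sum(),co(W2[mm].mean(0)))
s=robot.observe(); print('tcp',co(s['tool_pos']))
E
```

```text
TL [43.8 31.9 26.2]
TR [ 46.  -33.8  26.2]
L1 [-9.3 32.  26.2]
R1 [-15.8 -35.7  26.2]
top edge x [45.85618256 45.93508013 46.03570849 46.05121302 46.06572467 46.08956103
 46.14194844 46.17142062 46.19563158 46.39345599 46.41021223 46.4867224 ]
10 -36.512842827715296 31.747189036891157
18 -36.12074925347557 32.42434320157359
26 -34.974271062386826 33.129035444561936
34 -36.3755139332753 31.900042520641712
median y -0.0017263229844722387
stud pts 24 [0.8 0.3 9.6]
tcp [-50.4  -1.   39.4]
```

```bash
python3 - <<'E'
from h import *
a=load('top'); g=cv2.GaussianBlur(a['image'],(0,0),.7).astype(float).sum(2); n=F['z']
co=lambda P:1000*np.array([(P-s0)@F['X'],(P-s0)@F['Y']])
def fit(pts,h):
  Q=np.array([co(ray(a,u,v,n,s0+h*n)) for u,v in pts]); return Q
def edge(col,lo,hi,axis):  # subpixel centroid of |gradient|
  p=(g[lo:hi,col] if axis==0 else g[col,lo:hi]); d=abs(np.diff(p)); d[d<.3*d.max()]=0
  return lo+.5+(d*np.arange(len(d))).sum()/d.sum()
T=fit([(u,edge(u,124,137,0)) for u in range(243,262)],.026); k=np.polyfit(T[:,1],T[:,0],1); print('plate top: x at y=0',k[1],'yaw',-k[0],np.std(T[:,0]-np.polyval(k,T[:,1])))
B=fit([(u,edge(u,106,124,0)) for u in range(225,283)],0); k=np.polyfit(B[:,1],B[:,0],1); print('board top: x',k[1],'yaw',-k[0],np.std(B[:,0]-np.polyval(k,B[:,1])))
for nm,lo,hi in(('L',230,243),('R',256,269)):
  S=fit([(edge(v,lo,hi,1),v) for v in range(135,150)],.026); k=np.polyfit(S[:,0],S[:,1],1); print(nm,'y at x=21',np.polyval(k,21),'yaw',k[0],S[:,1].std())
E
```

```text
plate top: x at y=0 44.952562556974385 yaw -0.005305440364195331 0.975132613282149
board top: x 72.61263236891875 yaw 0.03937485303791854 3.2976800563973856
L y at x=21 32.767589733130926 yaw -0.011138070736770405 0.32571774367610984
R y at x=21 -34.85869308225138 yaw 0.032401148176411376 0.8846900610429768
```

>>> carry_out:
  deltas:
    - [0.1,-0.15,0.3,0,0,0,0.35]
    - [0,0,0.4,0,0,0,0.35]
    - [0,0,0.3,0,0,0,0.35]
    - [0,0,0.2,0,0,0,0.35]
    - [0,0,0.1,0,0,0,0.35]
    - [0,0,0.1,0,0,0,0.35]
    - [0,0,0.1,0,0,0,0.35]
    - [0,0,0.1,0,0,0,0.35]

```text
time: 7.73
tool_pos: [0.592, 0.0337, 0.089]
tool_rot: [3.14, -0.383, -0.148]
contact_force: [-0.6, 0.3, -3.0]
opening: 0.0438
grip_force: 45.0
```

```bash
cat >> h.py <<'E'
def rep():
    s=st(); p=s['tool_pos']-s0
    print('TCP mm x+51,y,h',np.round([1000*(p@F['X'])+51,1000*(p@F['Y']),1000*(p@F['z'])-17],2),'F face',np.round([s['contact_force']@F[k] for k in('X','Y','z')],1))
E
python3 -c "
from h import *
rep()"
```

```text
t 7.73 p [0.592  0.0337 0.089 ] rpy [ 3.14  -0.383 -0.148] F [-0.6  0.3 -3. ] M [ 0.08  0.51 -0.02] open 0.0438 g 45.0
TCP mm x+51,y,h [1.45 0.53 6.07] F face [-1.7  0.2 -2.6]
```

>>> carry_out:
  deltas:
    - [0,0,0.1,0,0,0,0.35]
    - [0,0,0.1,0,0,0,0.35]
    - [0,0,0.1,0,0,0,0.35]
    - [0,0,0.05,0,0,0,0.35]
    - [0,0,0.05,0,0,0,0.35]
    - [0,0,0,0,0,0,0.35]
    - [0,0,0,0,0,0,0.35]
    - [0,0,0,0,0,0,0.35]

```text
time: 8.4
tool_pos: [0.5934, 0.0335, 0.0854]
tool_rot: [3.14, -0.383, -0.148]
contact_force: [-0.6, -0.2, -3.7]
opening: 0.0437
grip_force: 45.0
```

```bash
python3 -c "
from h import *
rep()"
```

```text
t 8.4 p [0.5934 0.0335 0.0854] rpy [ 3.14  -0.383 -0.148] F [-0.6 -0.2 -3.7] M [0.11 0.5  0.02] open 0.0437 g 45.0
TCP mm x+51,y,h [1.44 0.55 2.17] F face [-1.9 -0.3 -3.2]
```

>>> carry_out:
  deltas:
    - [0,0,0.05,0,0,0,0.35]
    - [0,0,0.05,0,0,0,0.35]
    - [0,0,0.05,0,0,0,0.35]
    - [0,0,0.05,0,0,0,0.35]
    - [0,0,0.05,0,0,0,0.35]
    - [0,0,0,0,0,0,0.35]
    - [0,0,0,0,0,0,0.35]
    - [0,0,0,0,0,0,0.35]

```text
time: 9.07
tool_pos: [0.5943, 0.0333, 0.0834]
tool_rot: [3.14, -0.383, -0.148]
contact_force: [-3.4, 0.6, 6.0]
opening: 0.0441
grip_force: 45.0
```

```bash
python3 -c "
from h import *
rep()"
```

```text
t 9.07 p [0.5943 0.0333 0.0834] rpy [ 3.14  -0.383 -0.148] F [-3.4  0.6  6. ] M [-0.13  0.91 -0.11] open 0.0441 g 45.0
TCP mm x+51,y,h [1.51 0.55 0.01] F face [-1.   0.1  6.8]
```

Seated flat at h≈0 with about 10 N, so the head is inside the opening. I'll draw it down the slope now.

>>> carry_out:
  deltas:
    - [-0.1,0,-0.03,0,0,0,0.35]
    - [-0.2,0,0,0,0,0,0.35]
    - [-0.2,0,0,0,0,0,0.35]
    - [-0.2,0,0,0,0,0,0.35]
    - [-0.2,0,0,0,0,0,0.35]
    - [-0.1,0,0,0,0,0,0.35]
    - [0,0,0,0,0,0,0.35]
    - [0,0,0,0,0,0,0.35]

```text
time: 9.73
tool_pos: [0.5856, 0.0348, 0.0801]
tool_rot: [3.141, -0.385, -0.148]
contact_force: [0.9, 0.4, 4.3]
opening: 0.0437
grip_force: 45.0
```

```bash
python3 -c "
from h import *
rep()"
```

```text
t 9.73 p [0.5856 0.0348 0.0801] rpy [ 3.141 -0.385 -0.148] F [0.9 0.4 4.3] M [-0.13  0.1   0.04] open 0.0437 g 45.0
TCP mm x+51,y,h [-7.89  0.65  0.19] F face [2.3 0.6 3.7]
```

>>> carry_out:
  deltas:
    - [-0.1,0,0,0,0,0,0.35]
    - [-0.1,0,0,0,0,0,0.35]
    - [-0.1,0,0,0,0,0,0.35]
    - [-0.1,0,0,0,0,0,0.35]
    - [-0.1,0,0,0,0,0,0.35]
    - [-0.1,0,0,0,0,0,0.35]
    - [0,0,0,0,0,0,0.35]
    - [0,0,0,0,0,0,0.35]

```text
time: 10.4
tool_pos: [0.5803, 0.0356, 0.078]
tool_rot: [3.141, -0.385, -0.148]
contact_force: [-0.4, 0.3, 5.8]
opening: 0.0438
grip_force: 45.0
```

```bash
python3 -c "
from h import *
rep()"
```

```text
t 10.4 p [0.5803 0.0356 0.078 ] rpy [ 3.141 -0.385 -0.148] F [-0.4  0.3  5.8] M [-0.14  0.15  0.  ] open 0.0438 g 45.0
TCP mm x+51,y,h [-13.68   0.67   0.22] F face [1.7 0.2 5.6]
```

>>> carry_out:
  deltas:
    - [-0.1,0,0,0,0,0,0.35]
    - [-0.1,0,0,0,0,0,0.35]
    - [-0.1,0,0,0,0,0,0.35]
    - [-0.1,0,0,0,0,0,0.35]
    - [-0.1,0,0,0,0,0,0.35]
    - [0,0,0,0,0,0,0.35]
    - [0,0,0,0,0,0,0.35]
    - [0,0,0,0,0,0,0.35]

```text
time: 11.07
tool_pos: [0.5759, 0.0362, 0.0762]
tool_rot: [3.141, -0.386, -0.148]
contact_force: [1.4, 0.5, 6.5]
opening: 0.0437
grip_force: 45.0
```

```bash
python3 -c "
from h import *
rep()"
```

```text
t 11.07 p [0.5759 0.0362 0.0762] rpy [ 3.141 -0.386 -0.148] F [1.4 0.5 6.5] M [-0.02  0.01 -0.01] open 0.0437 g 45.0
TCP mm x+51,y,h [-18.49   0.67   0.23] F face [3.6 0.7 5.5]
```

>>> carry_out:
  deltas:
    - [-0.05,0,0,0,0,0,0.35]
    - [-0.05,0,0,0,0,0,0.35]
    - [-0.05,0,0,0,0,0,0.35]
    - [-0.05,0,0,0,0,0,0.35]
    - [-0.05,0,0,0,0,0,0.35]
    - [-0.05,0,0,0,0,0,0.35]
    - [0,0,0,0,0,0,0.35]
    - [0,0,0,0,0,0,0.35]

```text
time: 11.73
tool_pos: [0.5739, 0.0366, 0.0755]
tool_rot: [3.141, -0.387, -0.148]
contact_force: [2.6, -0.4, 5.8]
opening: 0.044
grip_force: 45.0
```

```bash
python3 -c "
from h import *
rep()"
```

```text
t 11.73 p [0.5739 0.0366 0.0755] rpy [ 3.141 -0.387 -0.148] F [ 2.6 -0.4  5.8] M [-0.08 -0.2   0.06] open 0.044 g 45.0
TCP mm x+51,y,h [-20.63   0.72   0.35] F face [ 4.6 -0.   4.4]
```

>>> carry_out:
  deltas:
    - [-0.05,0,0,0,0,0,0.35]
    - [-0.05,0,0,0,0,0,0.35]
    - [-0.05,0,0,0,0,0,0.35]
    - [-0.05,0,0,0,0,0,0.35]
    - [0,0,0,0,0,0,0.35]
    - [0,0,0,0,0,0,0.35]
    - [0,0,0,0,0,0,0.35]
    - [0,0,0,0,0,0,0.35]

```text
time: 12.4
tool_pos: [0.5725, 0.0368, 0.075]
tool_rot: [3.141, -0.388, -0.148]
contact_force: [3.2, 0.2, 6.1]
opening: 0.0437
grip_force: 45.0
```

```bash
python3 -c "
from h import *
rep()"
```

```text
t 12.4 p [0.5725 0.0368 0.075 ] rpy [ 3.141 -0.388 -0.148] F [3.2 0.2 6.1] M [-0.16 -0.3   0.06] open 0.0437 g 45.0
TCP mm x+51,y,h [-22.09   0.74   0.39] F face [5.2 0.7 4.5]
```

>>> carry_out:
  deltas:
    - [-0.05,0,0,0,0,0,0.35]
    - [-0.05,0,0,0,0,0,0.35]
    - [-0.05,0,0,0,0,0,0.35]
    - [-0.05,0,0,0,0,0,0.35]
    - [0,0,0,0,0,0,0.35]
    - [0,0,0,0,0,0,0.35]
    - [0,0,0,0,0,0,0.35]
    - [0,0,0,0,0,0,0.35]

```text
time: 13.07
tool_pos: [0.5712, 0.037, 0.0746]
tool_rot: [3.141, -0.39, -0.148]
contact_force: [6.3, -0.5, 5.0]
opening: 0.0435
grip_force: 45.0
```

```bash
python3 -c "
from h import *
rep()"
```

```text
t 13.07 p [0.5712 0.037  0.0746] rpy [ 3.141 -0.39  -0.148] F [ 6.3 -0.5  5. ] M [-0.19 -0.43  0.02] open 0.0435 g 45.0
TCP mm x+51,y,h [-23.46   0.76   0.45] F face [7.7 0.4 2.3]
```

>>> carry_out:
  deltas:
    - [-0.05,0,0,0,0,0,0.35]
    - [-0.05,0,0,0,0,0,0.35]
    - [-0.05,0,0,0,0,0,0.35]
    - [-0.05,0,0,0,0,0,0.35]
    - [0,0,0,0,0,0,0.35]
    - [0,0,0,0,0,0,0.35]
    - [0,0,0,0,0,0,0.35]
    - [0,0,0,0,0,0,0.35]

```text
time: 13.73
tool_pos: [0.5699, 0.0373, 0.0741]
tool_rot: [3.141, -0.391, -0.148]
contact_force: [7.6, -0.4, 5.9]
opening: 0.0439
grip_force: 45.0
```

```bash
python3 -c "
from h import *
rep()"
```

```text
t 13.73 p [0.5699 0.0373 0.0741] rpy [ 3.141 -0.391 -0.148] F [ 7.6 -0.4  5.9] M [-0.21 -0.58  0.02] open 0.0439 g 45.0
TCP mm x+51,y,h [-24.9    0.8    0.52] F face [9.2 0.7 2.7]
```

>>> carry_out:
  deltas:
    - [-0.05,0,0,0,0,0,0.35]
    - [-0.05,0,0,0,0,0,0.35]
    - [-0.05,0,0,0,0,0,0.35]
    - [-0.05,0,0,0,0,0,0.35]
    - [0,0,0,0,0,0,0.35]
    - [0,0,0,0,0,0,0.35]
    - [0,0,0,0,0,0,0.35]
    - [0,0,0,0,0,0,0.35]

```text
time: 14.4
tool_pos: [0.5677, 0.0376, 0.0731]
tool_rot: [3.141, -0.39, -0.148]
contact_force: [5.8, 0.7, 5.5]
opening: 0.0439
grip_force: 45.0
```

```bash
python3 -c "
from h import *
rep()"
```

```text
t 14.4 p [0.5677 0.0376 0.0731] rpy [ 3.141 -0.39  -0.148] F [5.8 0.7 5.5] M [-0.18 -0.37  0.1 ] open 0.0439 g 45.0
TCP mm x+51,y,h [-27.33   0.79   0.44] F face [7.2 1.6 3. ]
```

>>> carry_out:
  deltas:
    - [-0.05,0,0,0,0,0,0.35]
    - [-0.05,0,0,0,0,0,0.35]
    - [-0.05,0,0,0,0,0,0.35]
    - [0,0,0,0,0,0,0.35]
    - [0,0,0,0,0,0,0.35]
    - [0,0,0,0,0,0,0.35]
    - [0,0,0,0,0,0,0.35]
    - [0,0,0,0,0,0,0.35]

```text
time: 15.07
tool_pos: [0.5673, 0.0377, 0.0731]
tool_rot: [3.141, -0.392, -0.148]
contact_force: [8.2, -0.4, 5.2]
opening: 0.0435
grip_force: 45.0
```

```bash
python3 - <<'E'
from h import *
rep()
a=grab('top');b=grab('side'); n=F['z']
cv2.imwrite('pics/drawn.png',cv2.resize(a['image'][115:190,215:285],None,fx=8,fy=8,interpolation=cv2.INTER_CUBIC))
W=cloud(a); w=(W-s0)@n; m=np.zeros_like(w,bool); m[125:165,228:272]=1
g=a['image'].astype(float).sum(2)
print(g[130:160:1,242:256:3].astype(int).T)
W2=W[135:158,238:258];hh=(W2-s0)@n*1000
print(np.round(hh[::2,::2]).astype(int))
E
```

```text
t 15.07 p [0.5673 0.0377 0.0731] rpy [ 3.141 -0.392 -0.148] F [ 8.2 -0.4  5.2] M [-0.25 -0.75  0.1 ] open 0.0435 g 45.0
TCP mm x+51,y,h [-27.74   0.83   0.57] F face [9.5 0.8 1.8]
[[702 698 694 691 691 690 679 643 591 576 580 580 580 575 574 572 573 574
  579 583 584 584 586 588 588 585 587 595 601 587]
 [698 700 700 700 700 700 693 665 620 580 561 551 545 541 535 536 549 558
  577 618 655 670 676 679 683 688 694 694 679 643]
 [696 698 700 701 701 703 700 685 644 587 573 568 556 557 569 570 572 576
  599 649 679 691 694 697 695 693 691 690 683 656]
 [701 699 697 697 699 699 697 690 667 626 583 564 550 542 535 530 523 519
  534 565 603 644 664 667 657 632 596 587 590 582]
 [697 694 694 697 697 698 700 697 682 643 584 561 535 523 541 562 567 568
  574 577 581 583 583 583 582 580 579 577 576 574]]
[[ 2 -1  0 -1 -3  0 -1  3 -1  1]
 [ 4  6  4  2  2  0 -2 -1 -2 -3]
 [ 2  5  2  2  4  6  5  6  8  3]
 [ 4  5  4  7  7  5  4  3  5  6]
 [ 7  6  4  5  8 10  9  8  0  6]
 [ 5  7  5  4  8  8 12  8  4  6]
 [ 2  5  3  2  5 12 12  5  4  5]
 [ 4  5  3  4 -3  0  3  7  5  5]
 [ 5  3  5  1  2  0 -2  2  6  5]
 [ 5  5  2  2 -1  0 -2  3  2  2]
 [ 6  2  5  2  0  2  1  3  4  7]
 [ 5  5  5  1 -2  0 -1  6  2  3]]
```

View pics/drawn.png

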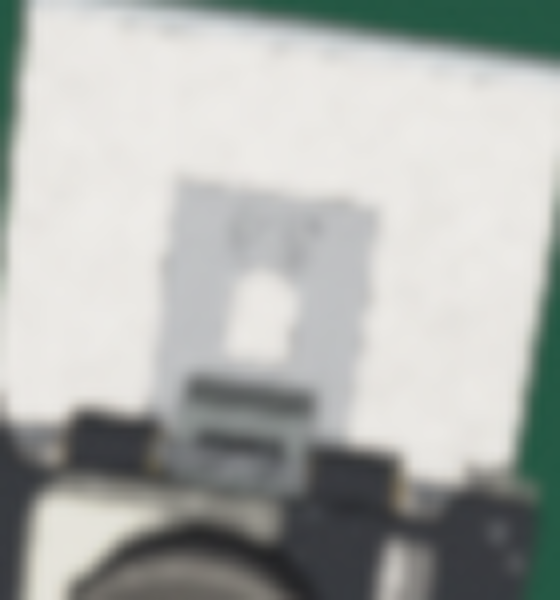

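The drawn view shows the wide opening empty at (262,315). The stud head now sits between the rails at about (270,240), roughly 18 mm from the plate's edge, so it is about home. One firm nudge will confirm the stop.

>>> carry_out:
  deltas:
    - [-0.05,0,0,0,0,0,0.35]
    - [-0.05,0,0,0,0,0,0.35]
    - [-0.05,0,0,0,0,0,0.35]
    - [-0.05,0,0,0,0,0,0.35]
    - [0,0,0,0,0,0,0.35]
    - [0,0,0,0,0,0,0.35]
    - [0,0,0,0,0,0,0.35]
    - [0,0,0,0,0,0,0.35]

```text
time: 15.83
tool_pos: [0.5667, 0.0378, 0.0731]
tool_rot: [-3.141, -0.395, -0.148]
contact_force: [11.7, -0.8, 6.3]
opening: 0.0435
grip_force: 45.0
```

```bash
python3 -c "
from h import *
rep()"
```

```text
t 15.83 p [0.5667 0.0378 0.0731] rpy [-3.141 -0.395 -0.148] F [11.7 -0.8  6.3] M [-0.32 -1.12  0.02] open 0.0435 g 45.0
TCP mm x+51,y,h [-28.28   0.86   0.76] F face [13.2  1.   1.5]
```

>>> carry_out:
  deltas:
    - [-0.05,0,0,0,0,0,0.35]
    - [-0.05,0,0,0,0,0,0.35]
    - [-0.05,0,0,0,0,0,0.35]
    - [-0.05,0,0,0,0,0,0.35]
    - [0,0,0,0,0,0,0.35]
    - [0,0,0,0,0,0,0.35]
    - [0,0,0,0,0,0,0.35]
    - [0,0,0,0,0,0,0.35]

```text
time: 16.5
tool_pos: [0.5662, 0.038, 0.0731]
tool_rot: [-3.141, -0.398, -0.148]
contact_force: [13.8, -1.8, 6.2]
opening: 0.0439
grip_force: 45.0
```

```bash
python3 -c "
from h import *
rep()"
```

```text
t 16.5 p [0.5662 0.038  0.0731] rpy [-3.141 -0.398 -0.148] F [13.8 -1.8  6.2] M [-0.43 -1.61  0.01] open 0.0439 g 45.0
TCP mm x+51,y,h [-28.8    0.95   0.97] F face [15.2  0.2  0.6]
```

>>> carry_out:
  deltas:
    - [0.1,0,0,0,0,0,0.35]
    - [0.1,0,0,0,0,0,0.35]
    - [0.1,0,0,0,0,0,0.35]
    - [0.1,0,0,0,0,0,0.35]
    - [0,0,0,0,0,0,0.35]
    - [0,0,0,0,0,0,0.35]
    - [0,0,0,0,0,0,0.35]
    - [0,0,0,0,0,0,0.35]

```text
time: 17.17
tool_pos: [0.5665, 0.0379, 0.0727]
tool_rot: [3.142, -0.39, -0.148]
contact_force: [7.3, 0.7, 5.7]
opening: 0.0436
grip_force: 45.0
```

```bash
python3 -c "
from h import *
rep()"
```

```text
t 17.17 p [0.5665 0.0379 0.0727] rpy [ 3.142 -0.39  -0.148] F [7.3 0.7 5.7] M [-0.08 -0.44  0.03] open 0.0436 g 45.0
TCP mm x+51,y,h [-28.59   0.91   0.45] F face [8.7 1.7 2.6]
```

>>> carry_out:
  deltas:
    - [0.1,0,0,0,0,0,0.35]
    - [0.1,0,0,0,0,0,0.35]
    - [0.05,0,0,0,0,0,0.35]
    - [0,0,0,0,0,0,0.35]
    - [0,0,0,0,0,0,0.35]
    - [0,0,0,0,0,0,0.35]
    - [0,0,0,0,0,0,0.35]
    - [0,0,0,0,0,0,0.35]

```text
time: 17.83
tool_pos: [0.5669, 0.0378, 0.0725]
tool_rot: [3.141, -0.386, -0.148]
contact_force: [2.4, 2.1, 5.1]
opening: 0.0437
grip_force: 45.0
```

```bash
python3 -c "
from h import *
rep()"
```

```text
t 17.83 p [0.5669 0.0378 0.0725] rpy [ 3.141 -0.386 -0.148] F [2.4 2.1 5.1] M [ 0.16  0.22 -0.05] open 0.0437 g 45.0
TCP mm x+51,y,h [-28.35   0.85   0.17] F face [3.8 2.4 4. ]
```

>>> carry_out:
  deltas:
    - [0,0,0,0,0,0,0.6]
    - [0,0,0,0,0,0,0.8]
    - [0,0,0,0,0,0,0.9]
    - [0,0,0,0,0,0,0.9]
    - [0,0,0,0,0,0,0.9]
    - [0,0,0,0,0,0,0.9]
    - [0,0,0,0,0,0,0.9]
    - [0,0,0,0,0,0,0.9]

```text
time: 18.5
tool_pos: [0.5657, 0.0376, 0.0717]
tool_rot: [3.14, -0.383, -0.148]
contact_force: [-0.5, 0.2, 0.5]
opening: 0.0824
grip_force: 0.0
```

>>> carry_out:
  deltas:
    - [0,0,-0.5,0,0,0,0.9]
    - [0,0,-1.5,0,0,0,0.9]
    - [0,0,-2.5,0,0,0,0.9]
    - [0,0,-3,0,0,0,0.9]
    - [0,0,-3,0,0,0,0.9]
    - [0,0,-3,0,0,0,0.9]
    - [0,3,0,0,0,0,0.9]
    - [0,3,0,0,0,0,0.9]

```text
time: 19.17
tool_pos: [0.5075, -0.0134, 0.1999]
tool_rot: [3.14, -0.388, -0.143]
contact_force: [-0.4, -1.4, -0.0]
opening: 0.0827
grip_force: 0.0
```

>>> carry_out:
  deltas:
    - [0,4,0,0,0,0,0.9]
    - [0,4,0,0,0,0,0.9]
    - [0,4,0,0,0,0,0.9]
    - [0,4,0,0,0,0,0.9]
    - [0,4,0,0,0,0,0.9]
    - [0,3,0,0,0,0,0.9]
    - [0,0,0,0,0,0,0.9]
    - [0,0,0,0,0,0,0.9]

```text
time: 19.83
tool_pos: [0.4724, -0.2432, 0.1974]
tool_rot: [3.141, -0.383, -0.151]
contact_force: [0.3, 0.5, -0.7]
opening: 0.0824
grip_force: 0.0
```

```bash
python3 - <<'E'
from h import *
rep()
a=grab('top');b=grab('side'); n=F['z']
A=cv2.resize(a['image'][110:200,200:290],(400,400),interpolation=cv2.INTER_CUBIC)
B=cv2.resize(b['image'][130:250,160:280],(400,400),interpolation=cv2.INTER_CUBIC)
cv2.imwrite('pics/final.png',np.hstack([A,B]))
W=cloud(a); w=(W-s0)@n
m=np.zeros_like(w,bool); m[140:200,215:285]=1; m&=(w>.035)&(w<.055)
Q=W[m]-s0; q=np.stack([Q@F['X'],Q@F['Y']],1)*1000
print('box',cv2.minAreaRect(q.astype(np.float32)),np.median(w[m]))
W2=W[138:154,241:257];hh=(W2-s0)@n; mm=(hh>.0085)&(hh<.018); P=W2[mm].mean(0)-s0; print('stud',mm.sum(),1000*P@F['X'],1000*P@F['Y'])
E
```

```text
t 19.83 p [ 0.4724 -0.2432  0.1974] rpy [ 3.141 -0.383 -0.151] F [ 0.3  0.5 -0.7] M [ 0.06  0.26 -0.03] open 0.0824 g 0.0
TCP mm x+51,y,h [ -29.84 -291.05  135.24] F face [-0.1  0.5 -0.7]
box ((-76.00114440917969, 0.06456184387207031), (62.707191467285156, 43.975196838378906), 0.511527419090271) 0.04566045338870307
stud 27 1.7516360088022476 0.4366328113707764
```

View pics/final.png

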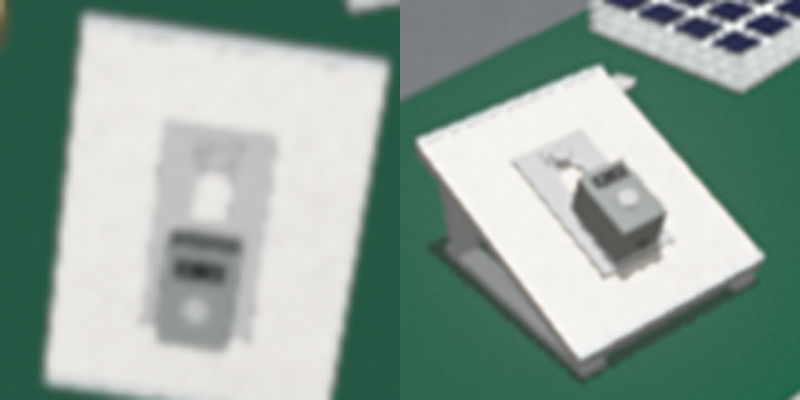

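The final view shows the monitor hanging straight on the board, tilted about 0.5°, with the stud between the rails (left panel (215,150)). The box is flat (top at 46 mm), the gripper is clear, and the other things are untouched.

```bash
python3 -c "
from h import *
print(robot.hand_in())"
```

```text
the job is handed in; nothing more can be done
None
```

The larger monitor hangs on the stud: drawn down to the slot's end, wedged, about 0.5° off straight and released. I handed it in at about 20 s, with the gripper clear and forces on the monitor around 17 N at most; the hand-in gave no verdict.

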